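# Draw the next spin-on filter from its gravity feeder

### The job

In the yacht's machinery space two sloped feeders hold spare filter canisters lying on their sides. From the feeder with the short, wide canisters take the front one (lowest, against the stop), leaving the next one in the feeder so that it rolls down to the stop. Lay it in the two-bar cradle, lengthwise along the bars and midway between their ends; lower it in, do not drop it.

Things in the scene. Friction and masses are not known exactly. Their poses are not given: they have to be found in the camera images.
- canister_c (a point): Centre of the front short, wide canister: white cylinder with steel ends, 64 mm diameter, 54 mm long, about 0.3 kg, lying on its side against the feeder's stop. Its own y axis runs along the cylinder's axis; the other axes turn as it rolls. Can be gripped from above across its flat ends (54 mm). The slimmer canisters in the other feeder (46 mm diameter, 68 mm long) are not wanted.
- next_c (a point): The next canister behind it in the same feeder, of the same shape, touching it; the point is its centre. It rolls down to the stop by itself once the front one is lifted out. A third one lies behind it.
- feeder_front (a point): Fixed: where the centre of a canister at the steel feeder's stop lies, 62 mm above the table. x points level up the lane (it rises 8 degrees), y level along the canisters' axes, z up. Chute floor 32 mm below the point. Stop at the low end 24 mm high above the floor. Side guides beside the front canister 8 mm high, 60 mm apart inside, 68 outside; from 50 mm up the lane 24 mm high.
- cradle_seat (a point): Fixed cradle: 120 x 100 mm plate with two level black bars, 12 mm thick, 52 mm between centres, 84 mm long, along the point's y axis, held at their ends by lugs 22 mm high. The point is where the centre of a canister lying on the bars midway between their ends rests, 44 mm above the table; z up. Nothing else stands within 60 mm of the bars' ends.
Things that resemble listed ones, but are neither listed nor needed, are in the scene too. Leave any yellow look-alike of the part that bears next_c alone.

How it is judged:
By the outcome, as a careful person would: the job done as asked, in the order asked, and still so for the second after the job is handed in, with the robot touching nothing.
It also fails if it takes over 35 s, if anything falls off the work surface, if the arm or the gripper's body presses on something with over 40 N, if the wrist force passes 120 N, or if a joint passes its speed limit or range.

### The arm

A 7-joint arm with a two-finger parallel gripper is mounted at the origin on the work surface. World frame = base frame: x ahead of the robot, y to its left, z up, the work surface at z = 0. Lengths are in m, angles in rad, forces in N, time in s.
With the tool pointing down it reaches from about 0.35 to 0.9 m from the base axis. Payload 19.9 kg.
Tool frame: the origin (TCP) lies at the very end of the fingers, on their centre line; the grasp point (between the pads) lies 19 mm behind it (hold_point_z is the distance from the TCP to the grasp point, in m); z points along the fingers, y is the direction in which the jaws open and shut (so a half turn about z gives the same grasp; the last joint's range is limited). The gripper opens to 94 mm and grips with 3 to 60 N. Pads are 16 mm wide; open, the fingers measure 119 mm over their backs; the gripper's body (75 mm by 177 mm) begins 78 mm behind the grasp point.
Start: joints at [1.304, 0.417, -0.01, 1.614, 0.005, 1.111, -0.053], TCP at [0.139, -0.609, 0.205] pointing down, gripper open.
Joint ranges: [-2.81, 2.81], [-0.39, 2.02], [-1.27, 1.25], [0.06, 2.57], [-1.19, 4.33], [0.19, 2], [-2.82, 2.82]. Speed limits (rad/s): [1.89, 1.89, 2.39, 2.39, 3.01, 3.01, 3.01].

### API

Orientations are given as [roll, pitch, yaw] about the fixed x, y, z axes, in that order (R = Rz(yaw) Ry(pitch) Rx(roll)).
In Python, from rig import read_state, capture, job_done, hold_point_z gives the robot as it stands.
- The arm moves only by the tool play_rows, never from a script. Its argument "commands" is a list of rows, each a list of 3 entries, a list of its own where there are three numbers: the turn, a rotation vector about the tool's x, y, z in degrees, then the shift along the tool's x, y, z in mm, then the finger opening in mm, from 0 to 94. A call has 1 to 10 rows; each row is the pose to reach, as a shift and turn from the pose commanded when the call began, along the tool's axes at that moment; what a row does not reach only later rows make up. A row lasts 1/12 s, in which the tool goes at most 41.7 mm and 7.16 degrees, less where a joint would pass 70% of its speed; a pose out of reach is approached as far as the arm can. A call with a gripper value outside its range is refused whole. The fingers move at their own pace and stop on an object; "squeeze" is the grip in N (left out, the last holds). Time passes only in rows, so rows that repeat a pose let the fingers close. It gives the time, the measured TCP pose, the force and the opening at its end, in the units of the state.
- read_state(): the state, without advancing time (a new reading comes with each control period).
- capture(name): name is "side" or "top" or "wrist"; returns a dict with "img" (400x640x3 uint8, red, green, blue), "vertical_fov" (degrees; the focal length in pixels is half the picture's height over the tangent of half this angle, whatever the lens; pixels are square), "cx", "cy" (the principal point, pixels), "extrinsics" (4x4, takes a point from world to camera coordinates). Camera axes: x right, y down, z forward; pixel columns grow to the right and rows downward; lengths in m; the calibration is good to about 2 mm. A picture is of the moment at which its call begins. There is no depth.
- job_done(): hands the job in, once; it reports no verdict.
The state is a dict: "time_s": time; "joints": joint angles; "joint_vel": joint speeds; "effort": joint torques, N m; "eef_pos": TCP position; "orientation": TCP orientation; "force": force on the tool from outside, world axes, zero at the start; "torque": the same for the moment, N m; "grip_width": finger opening in m.
Only numpy, scipy, OpenCV 4.12 (cv2) and the standard library are available. Lean on these libraries where they do the work, as an engineer would, in place of code of your own. Each camera call takes 0.05 s, during which the arm holds its last target.

## Working session

There is one attempt and no reset: what is moved stays moved. The work goes in short steps, Python scripts to look and compute and a tool call to move; the robot and the scene stay as the last step left them, time stands still between calls to the robot, and variables do not carry over. Pictures are saved under pics/ and viewed, and the job is handed in when it is done.

Besides the shell and the picture viewer there is one more tool, called after "Emit:" as name(argument=value, ...), one argument or row to a line, values as JSON. play_rows: Moves the arm, as the interface text tells. Its arguments: {"type":"object","properties":{"commands":{"type":"array"},"squeeze":{"type":"number"}},"required":["commands"]}

```bash
ls; mkdir -p pics
python3 - <<'E'
from rig import *
import cv2
s=read_state();print({k:s[k] for k in("time_s","eef_pos","orientation","grip_width","force")},hold_point_z if not callable(hold_point_z) else hold_point_z())
for n in("side","top","wrist"):
    c=capture(n);cv2.imwrite(f"pics/{n}0.png",c["img"][...,::-1]);print(n,c["vertical_fov"],c["cx"],c["cy"],c["extrinsics"])
E
```

```text
pics
{'time_s': 0.0, 'eef_pos': array([ 0.1392144 , -0.60891944,  0.20483039]), 'orientation': array([-3.14036802e+00,  9.03449234e-05,  2.24760185e-01]), 'grip_width': 0.09377379420108706, 'force': array([ 0.52353853, -0.39686882, -0.01642528])} 0.0188
side 48.38989930963786 322.3111273494479 196.67214253345244 [[-0.92446517 -0.38073798  0.02006861  0.48469339]
 [-0.22638933  0.50581731 -0.83240418  0.17554918]
 [ 0.30677683 -0.77407199 -0.5538055   0.87079308]
 [ 0.          0.          0.          1.        ]]
top 45.406727941805336 317.83624287852797 202.27308623535365 [[ 0.01669276 -0.99985837 -0.0021421   0.05897031]
 [-0.99670443 -0.01646994 -0.07942931  0.51105356]
 [ 0.07938278  0.00346094 -0.9968382   1.16992702]
 [ 0.          0.          0.          1.        ]]
wrist 60.87173374520053 322.9524716912628 199.987707685036 [[ 0.22232169 -0.9749718  -0.00174507 -0.62367639]
 [-0.94400942 -0.21570818  0.24963213 -0.02560203]
 [-0.24376071 -0.05385128 -0.96833917  0.39184796]
 [ 0.          0.          0.          1.        ]]
```

View pics/side0.png

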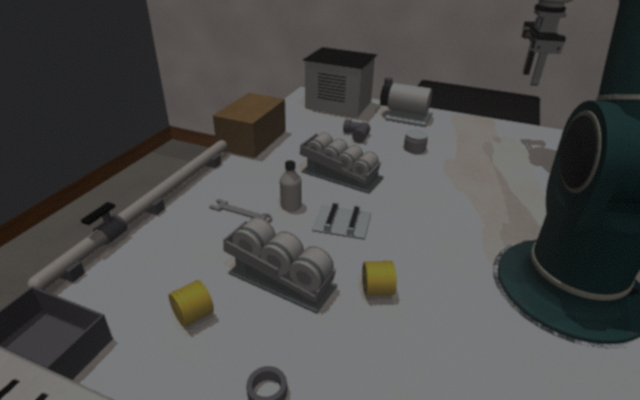

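View pics/top0.png

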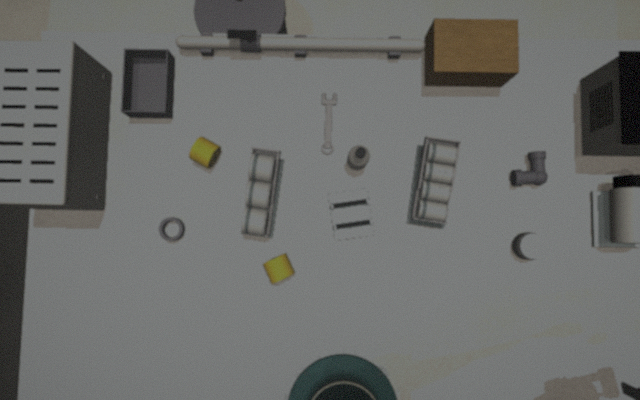

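View pics/wrist0.png

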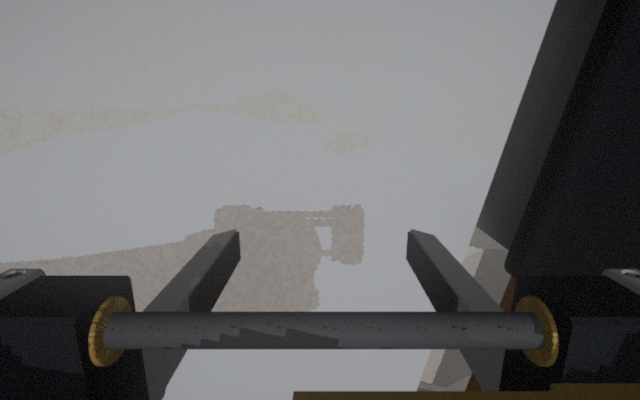

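Side shows the 3-canister feeder around (280,262), a 4-canister one around (342,160), and the cradle at (342,220). Top shows them at (262,195), (437,180) and (350,214). I'll enlarge these next.

Run:
```python
import cv2,numpy as np
def en(i,s): 
    i=cv2.convertScaleAbs(i,alpha=1.5); return cv2.resize(i,(s,int(s*i.shape[0]/i.shape[1])),interpolation=cv2.INTER_CUBIC)
t=cv2.imread("pics/top0.png");s=cv2.imread("pics/side0.png")
cv2.imwrite("pics/tcrop.png",en(t[125:275,230:480],800)[:480])
cv2.imwrite("pics/scrop.png",en(s[120:310,200:420],680)[:590])
```

```text
(no output)
```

View pics/tcrop.png

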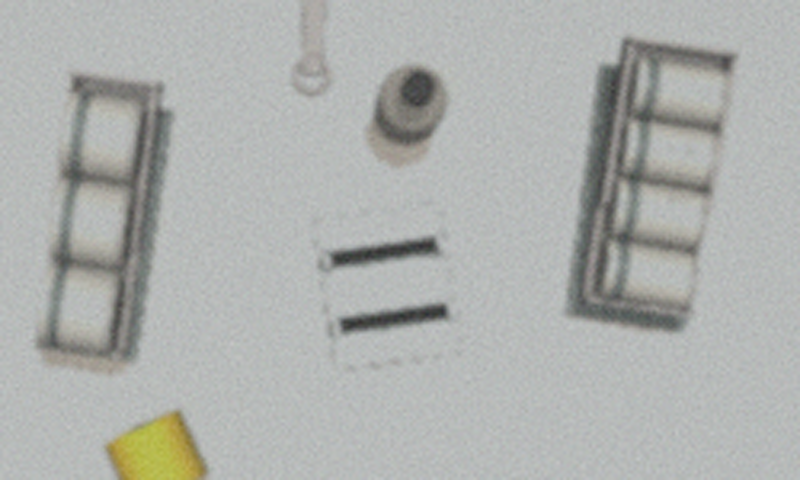

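View pics/scrop.png

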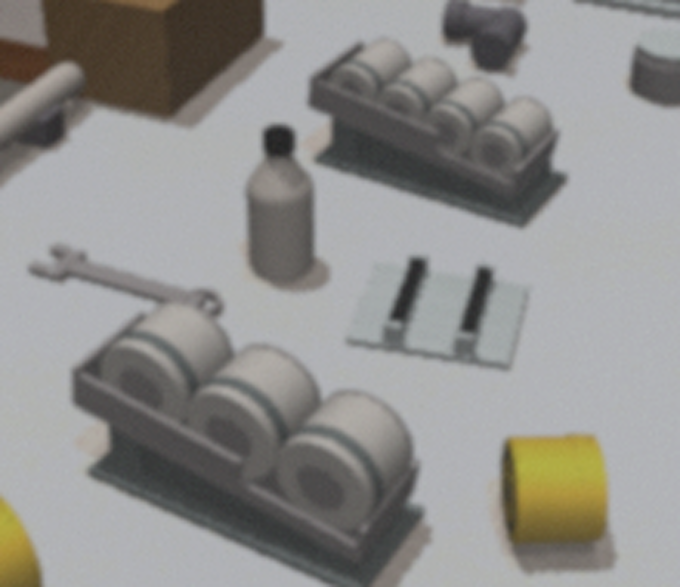

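Candidates: the left feeder, top (262,195) / side (280,262), has 3 fat canisters, each about as wide as it is long. The right feeder, top (437,180) / side (342,160), has 4 slim ones. The yellow ones are look-alikes. The left feeder fits, and its front canister is at the low end: side (311,268), top (256,220). Next I measure coarsely.

```bash
cat > h.py <<'E'
import numpy as np,cv2
from rig import *
def ray(c,u,v):
    f=200/np.tan(np.radians(c["vertical_fov"]/2)); E=np.array(c["extrinsics"]);R=E[:3,:3]
    return -R.T@E[:3,3], R.T@np.array([(u-c["cx"])/f,(v-c["cy"])/f,1])
def onz(c,u,v,z):
    o,d=ray(c,u,v); return o+d*(z-o[2])/d[2]
def proj(c,p):
    f=200/np.tan(np.radians(c["vertical_fov"]/2)); q=c["extrinsics"]@np.append(p,1)
    return q[:2]/q[2]*f+[c["cx"],c["cy"]]
def tri(obs):
    A=0;b=0;
    L=[ray(*o) for o in obs]
    for o,d in L:
        d=d/np.linalg.norm(d);P=np.eye(3)-np.outer(d,d);A=A+P;b=b+P@o
    p=np.linalg.solve(A,b); return p,[1000*np.linalg.norm(np.cross(p-o,d/np.linalg.norm(d))) for o,d in L]
E
python3 - <<'E'
from h import *
np.set_printoptions(precision=4,suppress=True)
c=capture("top"); s=capture("side")
k=3.2
f=lambda x,y:(230+x/k,125+y/k)
print("can corners z~.06",[onz(c,*f(x,y),.062)[:2] for x,y in [(58,265),(128,270),(48,345),(115,350)]])
bt=[f(332,258),(f(437,244)),f(342,325),f(447,311)]
print("bars",[onz(c,*q,.024)[:2] for q in bt])
sb=[(200+x*220/680,120+y*220/680) for x,y in [(395,322),(417,263),(465,335),(484,272)]]
for a,b in zip(bt,sb): print(tri([(c,*a),(s,*b)]))
print("bottle",onz(c,*f(417,85),.12), onz(c,*f(405,130),.03))
E
```

```text
can corners z~.06 [array([0.4906, 0.2345]), array([0.4877, 0.1818]), array([0.4306, 0.2402]), array([0.4277, 0.1901])]
bars [array([0.502 , 0.0278]), array([ 0.5143, -0.0535]), array([0.4503, 0.0194]), array([ 0.4624, -0.0616])]
(array([0.5014, 0.0273, 0.0175]), [np.float64(1.1365417731337446), np.float64(1.1365417731336755)])
(array([ 0.5148, -0.0546,  0.0136]), [np.float64(0.3081183627533284), np.float64(0.30811836275344184)])
(array([0.45  , 0.0189, 0.0157]), [np.float64(0.5049804092699418), np.float64(0.504980409270009)])
(array([ 0.4627, -0.0626,  0.0148]), [np.float64(0.047812977276718516), np.float64(0.0478129772767777)])
bottle [ 0.6207 -0.0286  0.12  ] [ 0.6022 -0.0273  0.03  ]
```

Run:
```python
from h import *
from scipy.spatial.transform import Rotation as Ro
np.set_printoptions(precision=4,suppress=True)
w=capture("wrist");st=read_state();E=w["extrinsics"]
R=Ro.from_euler("xyz",st["orientation"]).as_matrix()
C=-E[:3,:3].T@E[:3,3]; print("cam in tool",R.T@(C-st["eef_pos"]),"fwd",R.T@E[2,:3])
t=capture("top");s=capture("side")
# bottle cap top
a=(230+417/3.2,125+85/3.2); b=(200+278*220/680,120+130*220/680)
print(tri([(t,*a),(s,*b)]))
dt=lambda p:R.T@(np.array(p)-st["eef_pos"])*1000
print(dt([.47,-.25,.3]),dt([.45,.18,.30]))
```

```text
cam in tool [ 0.0727 -0.0005 -0.1798] fwd [-0.2495 -0.0009  0.9684]
(array([ 0.6198, -0.029 ,  0.1199]), [np.float64(0.925686528388201), np.float64(0.9256865283883121)])
[ 402.4466 -276.4296  -94.6801] [ 478.7918 -700.0702  -94.4788]
```

Emit:
play_rows(
  commands=[
    [[0,0,5],[40,-28,-20],94],
    [[0,0,10],[80,-55,-40],94],
    [[0,0,15],[120,-83,-60],94],
    [[0,0,19],[160,-110,-80],94],
    [[0,0,19],[200,-138,-95],94],
    [[0,0,19],[240,-165,-95],94],
    [[0,0,19],[280,-193,-95],94],
    [[0,0,19],[320,-220,-95],94],
    [[0,0,19],[360,-248,-95],94],
    [[0,0,19],[400,-276,-95],94],
  ],
)

```text
time_s: 1.23
eef_pos: [0.4114, -0.3123, 0.2993]
orientation: [3.141, -0.001, -0.107]
force: [0.5, -0.8, -0.7]
grip_width: 0.0943
```

Emit:
play_rows(
  commands=[
    [[0,0,0],[15,-40,0],94],
    [[0,0,0],[25,-80,0],94],
    [[0,0,0],[35,-120,0],94],
    [[0,0,0],[40,-160,0],94],
    [[0,0,0],[40,-200,0],94],
    [[0,0,0],[40,-240,0],94],
    [[0,0,0],[40,-275,0],94],
    [[0,0,0],[40,-275,0],94],
    [[0,0,0],[40,-275,0],94],
  ],
)

```text
time_s: 1.98
eef_pos: [0.4795, -0.0431, 0.299]
orientation: [-3.142, -0.0, -0.103]
force: [0.4, -0.7, -1.0]
grip_width: 0.0941
```

Run:
```python
from h import *
import pickle
c=capture("wrist");cv2.imwrite("pics/w1.png",c["img"][...,::-1]);pickle.dump(c,open("w1.pkl","wb"));s=read_state();print(s["eef_pos"],s["orientation"],s["joints"])
```

```text
[ 0.47938792 -0.04469371  0.29880197] [ 3.14141538e+00 -5.73359111e-05 -1.05835899e-01] [ 0.43533104  0.09312317 -0.43326495  1.8241248   0.04158135  1.23313764
 -1.68669445]
```

View pics/w1.png

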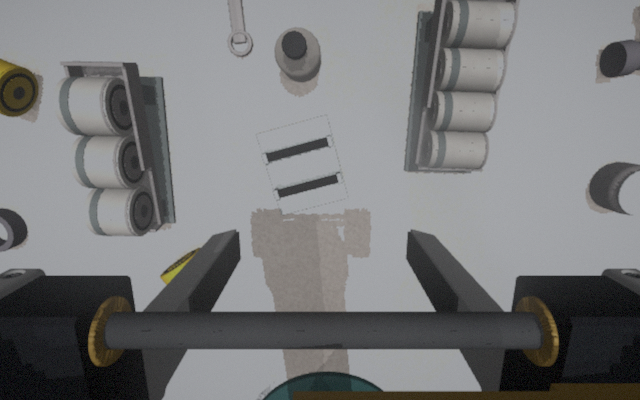

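Wrist: cradle bars at (297,151) and (308,184), front canister at (122,212), bottle at (298,52). For the second place I go above the feeder.

Emit:
play_rows(
  commands=[
    [[0,0,0],[-6,-41,0],94],
    [[0,0,0],[-12,-82,0],94],
    [[0,0,0],[-18,-123,0],94],
    [[0,0,0],[-24,-164,0],94],
    [[0,0,0],[-30,-205,0],94],
    [[0,0,0],[-35,-244,0],94],
    [[0,0,0],[-35,-244,0],94],
    [[0,0,0],[-35,-244,0],94],
  ],
)

```text
time_s: 2.7
eef_pos: [0.4707, 0.2022, 0.2985]
orientation: [-3.141, 0.001, -0.105]
force: [0.7, -1.2, 0.1]
grip_width: 0.0941
```

Run:
```python
from h import *
import pickle
c=capture("wrist");cv2.imwrite("pics/w2.png",c["img"][...,::-1]);pickle.dump(c,open("w2.pkl","wb"));s=read_state();print(s["eef_pos"],s["orientation"],s["joints"])
a=cv2.imread("pics/w1.png")
b=cv2.resize(c["img"][...,::-1][0:240,220:460],(720,720),interpolation=3)[:600]
cv2.imwrite("pics/w2c.png",b)
cv2.imwrite("pics/w1c.png",cv2.resize(a[100:220,240:370],(780,720),interpolation=3)[:600])
cv2.imwrite("pics/w1d.png",cv2.resize(a[120:250,60:190],(600,600),interpolation=3))
```

```text
[0.47102375 0.20064863 0.29844858] [ 3.14134262e+00  5.71873594e-04 -1.07425105e-01] [ 0.10648527  0.17800261 -0.64334746  1.75280458  0.11207754  1.24833648
 -2.24317344]
```

View pics/w2.png

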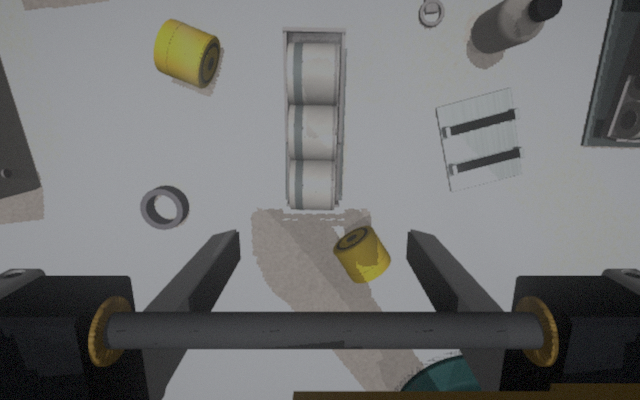

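View pics/w2c.png

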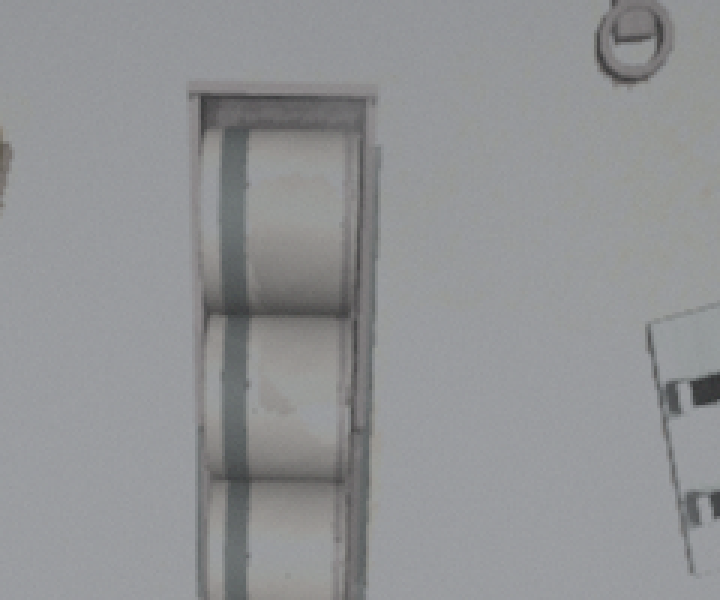

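View pics/w1c.png

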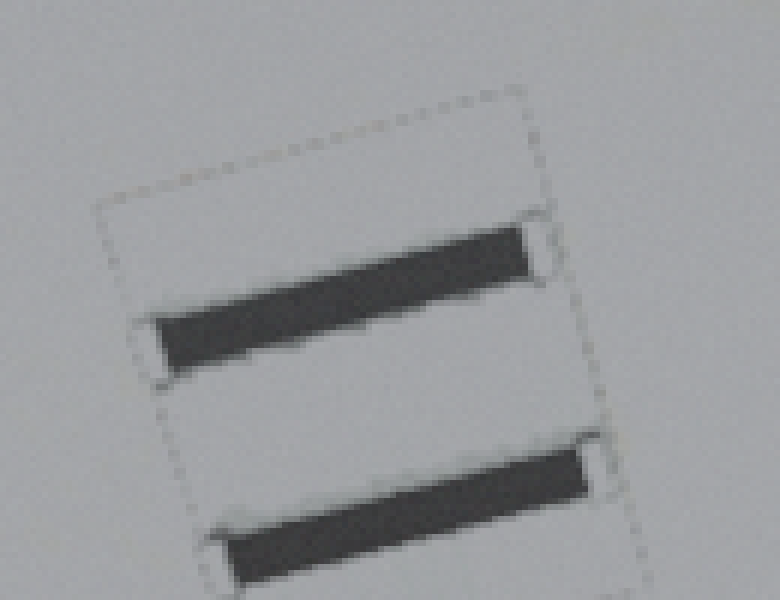

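View pics/w1d.png

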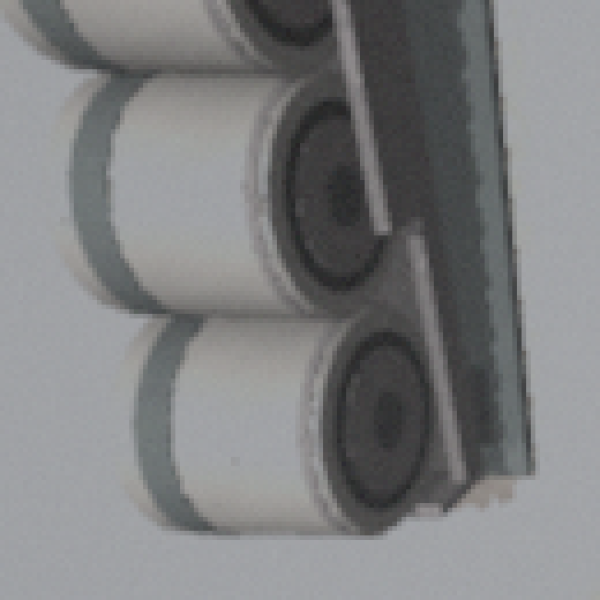

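Run:
```python
from h import *
import pickle
np.set_printoptions(precision=4,suppress=True)
w1=pickle.load(open("w1.pkl","rb"));w2=pickle.load(open("w2.pkl","rb"))
s=capture("side");t=capture("top")
# end face ellipse centres by dark-disc threshold
def disc(img,u,v,r,scale,name):
    g=cv2.cvtColor(img,cv2.COLOR_RGB2GRAY)[v-r:v+r,u-r:u+r]
    g=cv2.resize(g,None,fx=scale,fy=scale,interpolation=3); cv2.imwrite(name,cv2.convertScaleAbs(g,alpha=1.8)); return g
disc(s["img"],308,272,36,8,"pics/sd.png")
# bars
def bars(c,box,th):
    x0,y0,x1,y1=box;g=cv2.cvtColor(c["img"],cv2.COLOR_RGB2GRAY)[y0:y1,x0:x1]
    cs,_=cv2.findContours((g<th).astype(np.uint8),0,2)
    out=[]
    for k in sorted(cs,key=cv2.contourArea)[-2:]:
        p=k[:,0,:]+[x0,y0]; (cx,cy),(a,b),an=cv2.minAreaRect(p.astype(np.float32)); 
        M=cv2.moments(k); out.append((M["m10"]/M["m00"]+x0,M["m01"]/M["m00"]+y0)); print(cv2.boxPoints(((cx,cy),(a,b),an)).round(1).tolist(),cv2.contourArea(k))
    return sorted(out,key=lambda q:q[1])
b1=bars(w1,(258,130,345,205),90);b2=bars(w2,(436,100,524,180),90);
print(b1,b2)
P=[]
for a,b in zip(b1,b2):
    p,e=tri([(w1,*a),(w2,*b)]);P.append(p);print("bar",p,e)
print("seat",(P[0]+P[1])/2,"sep",np.linalg.norm(P[0]-P[1]),"yaw",np.degrees(np.arctan2(*(P[0]-P[1])[[1,0]])))
```

```text
[[277.0, 189.0], [335.5, 174.10000610351562], [337.6000061035156, 182.10000610351562], [279.0, 197.10000610351562]] 418.0
[[265.79998779296875, 153.10000610351562], [325.70001220703125, 137.1999969482422], [327.8999938964844, 145.5], [268.0, 161.39999389648438]] 451.0
[[455.6000061035156, 161.3000030517578], [517.5, 146.10000610351562], [520.0999755859375, 156.6999969482422], [458.20001220703125, 171.89999389648438]] 470.0
[[449.0, 127.0999984741211], [512.7999877929688, 108.19999694824219], [515.7999877929688, 118.30000305175781], [451.8999938964844, 137.1999969482422]] 513.0
[(296.8170731707317, 149.30339985218035), (307.38038277511964, 185.63118022328547)] [(483.0880441845354, 122.09096816114359), (488.91312056737587, 159.70248226950355)]
bar [ 0.5081 -0.0102  0.024 ] [np.float64(0.17559311291207177), np.float64(0.17559311291224675)]
bar [ 0.4578 -0.0185  0.0241] [np.float64(0.2980364225518436), np.float64(0.2980364225520339)]
seat [ 0.4829 -0.0144  0.0241] sep 0.0509713118122751 yaw 9.357450923053115
```

View pics/sd.png

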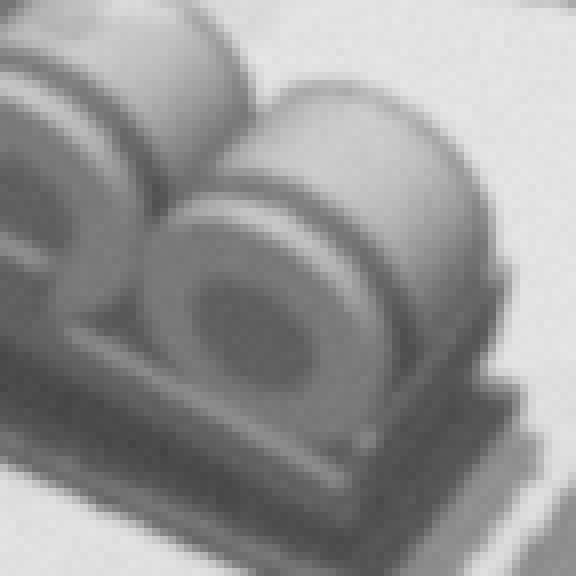

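Run:
```python
from h import *
import pickle
np.set_printoptions(precision=4,suppress=True)
w1=pickle.load(open("w1.pkl","rb"));w2=pickle.load(open("w2.pkl","rb"))
s=capture("side");t=capture("top")
# bar long direction, ends (mid of short sides)
E1=[((266.9,157.2),(326.8,141.3)),((278,193),(336.5,178.1))];E2=[((450.5,132.1),(514.3,113.2)),((456.9,166.6),(518.8,151.4))]
for a,b in zip(E1,E2):
    l,_=tri([(w1,*a[0]),(w2,*b[0])]);r,_=tri([(w1,*a[1]),(w2,*b[1])])
    print(l,r,np.linalg.norm(l-r),np.degrees(np.arctan2(-(l-r)[0],(l-r)[1])),(l+r)/2)
# lane direction in w2: band left edge x (crop/3): cast left edge of top lines
q=lambda x,y:(220+x/3,y/3)
# chute rim: left inner guide from (200,100) to... ; canister left ends
for ye,z in ((220,.103+.009),(395,.103),(540,.094)):
    L=onz(w2,*q({220:203,395:206,540:209}[ye],ye),z);R=onz(w2,*q({220:352,395:347,540:344}[ye],ye),z);print("ends",L,R,np.linalg.norm(L-R),(L+R)/2)
for yaw in (-5,-7,-9):
    a=np.array([-np.sin(np.radians(yaw)),np.cos(np.radians(yaw)),0])
    Ls,ds=ray(s,303.75,277.2);Rs,dr=ray(w1,144.1,211)
    # shift both to centre
    A=0;b=0;o=[]
    for O,d in((Ls-.027*a,ds),(Rs+.027*a,dr)):
        d=d/np.linalg.norm(d);Pm=np.eye(3)-np.outer(d,d);A=A+Pm;b=b+Pm@O;o.append((O,d))
    p=np.linalg.solve(A,b);print(yaw,p,[1000*np.linalg.norm(np.cross(p-O,d)) for O,d in o])
```

```text
[0.5005 0.0313 0.0216] [ 0.5147 -0.0509  0.0228] 0.08337696720808259 9.780847507790492 [ 0.5076 -0.0098  0.0222]
[0.4518 0.0232 0.0218] [ 0.464 -0.059  0.022] 0.0830757488913541 8.41511824390308 [ 0.4579 -0.0179  0.0219]
ends [0.5844 0.2271 0.112 ] [0.5791 0.177  0.112 ] 0.05035750524112806 [0.5817 0.202  0.112 ]
ends [0.5263 0.2346 0.103 ] [0.5209 0.184  0.103 ] 0.05088291924304093 [0.5236 0.2093 0.103 ]
ends [0.4717 0.2415 0.094 ] [0.4662 0.1901 0.094 ] 0.05169149598235336 [0.469  0.2158 0.094 ]
-5 [0.4574 0.2168 0.0626] [np.float64(0.979076684205743), np.float64(0.9790766842056429)]
-7 [0.4575 0.2167 0.062 ] [np.float64(0.16003160610358166), np.float64(0.1600316061036758)]
-9 [0.4576 0.2166 0.0614] [np.float64(0.6422534337830509), np.float64(0.6422534337830825)]
```

Measured: canister at (0.4575, 0.2165, 0.062) with lane yaw −7°. The side and wrist rays agree to 0.2 mm and the height matches the text. Seat at (0.483, −0.014), bar tops at 0.022, bar length 83 mm, separation 51 mm, yaw about 9°. All of this fits the given sizes. I'll descend partway and check.

Emit:
play_rows(
  commands=[
    [[0,0,1],[-8,-7,30],94],
    [[0,0,1],[-15,-14,70],94],
    [[0,0,1],[-15,-14,110],94],
    [[0,0,1],[-15,-14,140],94],
    [[0,0,1],[-15,-14,155],94],
    [[0,0,1],[-15,-14,160],94],
    [[0,0,1],[-15,-14,160],94],
    [[0,0,1],[-15,-14,160],94],
  ],
)

```text
time_s: 3.62
eef_pos: [0.4579, 0.2169, 0.1397]
orientation: [-3.141, -0.001, -0.125]
force: [0.6, -0.5, 1.0]
grip_width: 0.0941
```

Run:
```python
from h import *
c=capture("wrist");cv2.imwrite("pics/w3.png",c["img"][...,::-1]);s=read_state();print(s["eef_pos"],s["orientation"])
```

```text
[0.4580245  0.21702371 0.14005202] [-3.14081460e+00 -1.59767367e-03 -1.24973761e-01]
```

View pics/w3.png

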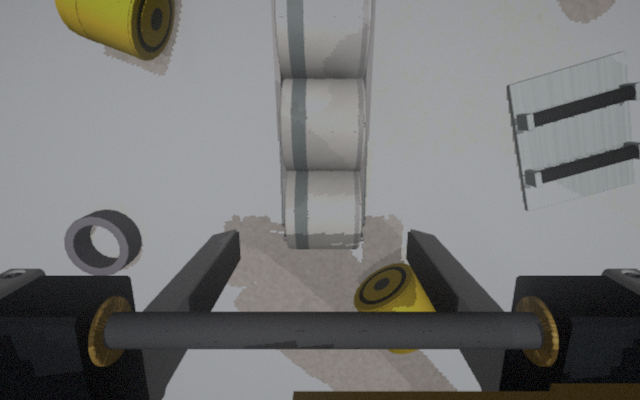

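Canister centred between the fingers at (323,210). The yellow look-alike at (395,300) lies lower and about 90 mm nearer the base, so it's clear. Descending now.

Emit:
play_rows(
  commands=[
    [[0,0,0],[0,0,25],94],
    [[0,0,0],[0,0,50],94],
    [[0,0,0],[0,0,70],94],
    [[0,0,0],[0,0,85],94],
    [[0,0,0],[0,0,92],94],
    [[0,0,0],[0,0,92],94],
    [[0,0,0],[0,0,92],94],
  ],
)

```text
time_s: 4.25
eef_pos: [0.4578, 0.2173, 0.0478]
orientation: [-3.141, -0.001, -0.124]
force: [0.7, 0.1, -0.2]
grip_width: 0.0943
```

Emit:
play_rows(
  squeeze=25,
  commands=[
    [[0,0,0],[0,0,0],75],
    [[0,0,0],[0,0,0],65],
    [[0,0,0],[0,0,0],58],
    [[0,0,0],[0,0,0],50],
    [[0,0,0],[0,0,0],45],
    [[0,0,0],[0,0,0],45],
    [[0,0,0],[0,0,0],45],
    [[0,0,0],[0,0,0],45],
  ],
)

```text
time_s: 4.92
eef_pos: [0.4572, 0.217, 0.0468]
orientation: [-3.142, 0.0, -0.124]
force: [-0.8, -0.4, 3.3]
grip_width: 0.0537
```

Gripped at 53.7 mm, which matches the 54 mm length. I'll lift gently along the lane's normal.

Emit:
play_rows(
  commands=[
    [[0,0,0],[-1,0,-6],45],
    [[0,0,0],[-2,0,-14],45],
    [[0,0,0],[-3,0,-22],45],
    [[0,0,0],[-4,0,-32],45],
    [[0,0,0],[-6,0,-42],45],
    [[0,0,0],[-8,0,-55],45],
    [[0,0,0],[-9,0,-68],45],
    [[0,0,0],[-9,0,-80],45],
    [[0,0,0],[-9,0,-90],45],
    [[0,0,0],[-9,0,-95],45],
  ],
)

```text
time_s: 5.75
eef_pos: [0.4488, 0.2183, 0.1435]
orientation: [-3.141, -0.002, -0.124]
force: [0.6, 0.2, -1.9]
grip_width: 0.0536
```

Run:
```python
from h import *
c=capture("side");w=capture("wrist");s=read_state();print(s["eef_pos"],s["orientation"],s["grip_width"],s["force"])
i=cv2.convertScaleAbs(cv2.resize(c["img"][180:320,200:420,::-1],(500,318)),alpha=1.7)
cv2.imwrite("pics/s4.png",np.vstack([i,cv2.resize(w["img"][...,::-1],(500,250))[:,:500]]))
```

```text
[0.44871219 0.21820589 0.14265662] [-3.14107838e+00 -1.29539983e-03 -1.24531560e-01] 0.053727734534944664 [ 0.45947956  0.98962412 -3.37113326]
```

View pics/s4.png

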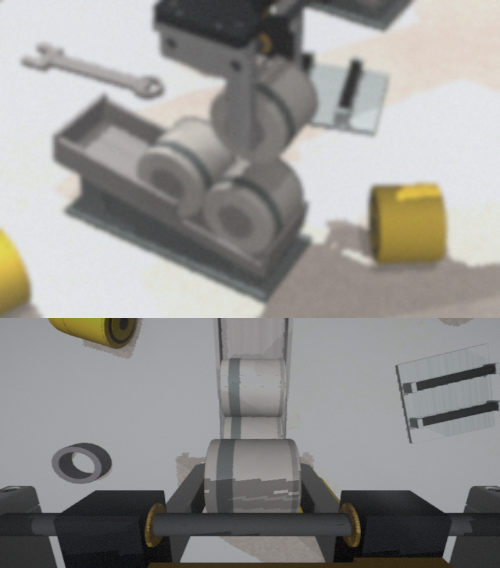

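The next canister rolled to the stop, with the third one behind it. The held one is gripped squarely. Carrying it above the cradle.

Emit:
play_rows(
  commands=[
    [[0,0,-2],[5,15,-8],45],
    [[0,0,-5],[14,48,-8],45],
    [[0,0,-8],[23,83,-8],45],
    [[0,0,-11],[33,118,-5],45],
    [[0,0,-14],[43,153,0],45],
    [[0,0,-16.2],[53,188,0],45],
    [[0,0,-16.2],[60,215,0],45],
    [[0,0,-16.2],[63,226,0],45],
    [[0,0,-16.2],[63,226,0],45],
    [[0,0,-16.2],[63,226,0],45],
  ],
)

```text
time_s: 6.68
eef_pos: [0.4825, -0.0138, 0.1413]
orientation: [-3.141, 0.001, 0.158]
force: [-0.1, -0.0, -2.9]
grip_width: 0.0536
```

Run:
```python
from h import *
c=capture("side");w=capture("wrist");s=read_state();print(s["eef_pos"],s["orientation"],s["grip_width"],s["force"])
i=cv2.convertScaleAbs(cv2.resize(c["img"][100:300,250:450,::-1],(600,600),interpolation=3),alpha=1.7)
cv2.imwrite("pics/s5.png",i);cv2.imwrite("pics/w5.png",w["img"][...,::-1])
```

```text
[ 0.48254553 -0.0125907   0.14151649] [-3.14098824e+00  3.59799934e-04  1.59975608e-01] 0.05400719354958033 [ 0.71034606 -0.31603483 -2.10220871]
```

View pics/s5.png

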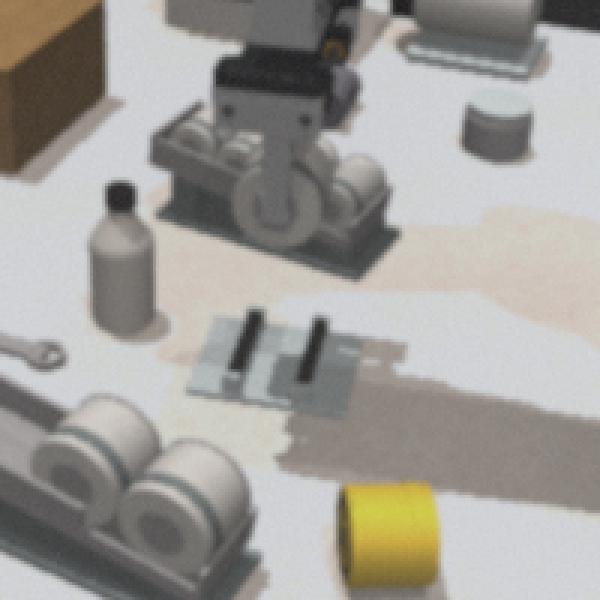

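View pics/w5.png

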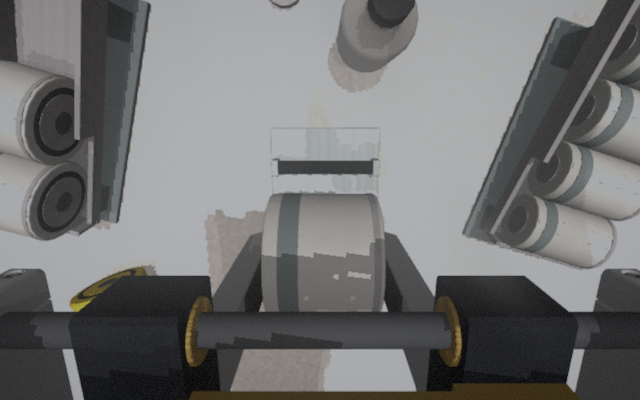

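Wrist: far bar runs level at (277–374,167) and the canister is centred at about (324,250), so the yaw is right. I'll check the bar's position from this view.

Run:
```python
from h import *
np.set_printoptions(precision=4,suppress=True)
w=capture("wrist");s=read_state();p=s["eef_pos"];yw=s["orientation"][2]
g=cv2.cvtColor(w["img"],cv2.COLOR_RGB2GRAY)[150:185,265:390]
k=max(cv2.findContours((g<70).astype(np.uint8),0,2)[0],key=cv2.contourArea);r=cv2.minAreaRect(k);print(r)
x,y,ww,h=cv2.boundingRect(k);L=onz(w,265+x,150+y+h/2,.022);R=onz(w,265+x+ww,150+y+h/2,.022)
m=(L+R)/2;print(L,R,np.linalg.norm(L-R),np.degrees(np.arctan2(-(L-R)[0],(L-R)[1])))
ax=np.array([np.cos(yw),np.sin(yw)]);seat=m[:2]-.026*ax;print("seat",seat,"tcp",p)
# canister end edges at its top (z = tcp+.0152+.032), row ~200: widest visible
for u in ((263,385),): 
    a=onz(w,u[0],240,p[2]+.0152+.028);b=onz(w,u[1],240,p[2]+.0152+.028);print(a,b,np.linalg.norm(a-b))
for d in (seat,np.array([.4828,-.0140])):
    e=d-p[:2];print("move tool",e@ax*1000,e@np.array([np.sin(yw),-np.cos(yw)])*1000)
```

```text
((60.5, 17.0), (12.0, 93.0), 90.0)
[0.5011 0.0307 0.022 ] [ 0.5143 -0.0516  0.022 ] 0.08331824664974063 9.141961132401521
seat [ 0.482  -0.0146] tcp [ 0.4826 -0.0125  0.1416]
[0.4979 0.0164 0.1848] [ 0.5062 -0.035   0.1848] 0.05212110166239958
move tool -0.9128441309042572 1.952663991553214
move tool -0.03582984918851656 1.4667881482226697
```

Emit:
play_rows(
  commands=[
    [[0,0,0],[0,1.5,15],45],
    [[0,0,0],[0,1.5,40],45],
    [[0,0,0],[0,1.5,65],45],
    [[0,0,0],[0,1.5,83],45],
    [[0,0,0],[0,1.5,95],45],
    [[0,0,0],[0,1.5,103],45],
    [[0,0,0],[0,1.5,107],45],
    [[0,0,0],[0,1.5,108],45],
    [[0,0,0],[0,1.5,108],45],
    [[0,0,0],[0,1.5,108],45],
  ],
)

```text
time_s: 7.67
eef_pos: [0.4835, -0.0154, 0.0345]
orientation: [3.141, -0.001, 0.158]
force: [0.8, -0.4, -2.4]
grip_width: 0.0537
```

Run:
```python
from h import *
c=capture("side");w=capture("wrist");s=read_state();print(s["eef_pos"],s["orientation"],s["grip_width"],s["force"])
i=cv2.convertScaleAbs(cv2.resize(c["img"][150:270,270:390,::-1],(600,600),interpolation=3),alpha=1.7)
cv2.imwrite("pics/s6.png",i)
```

```text
[ 0.48344631 -0.01550393  0.03440114] [ 3.14126682e+00 -1.01995488e-03  1.58293308e-01] 0.053812385351452496 [-0.17263129 -0.94055897 -3.1211521 ]
```

View pics/s6.png

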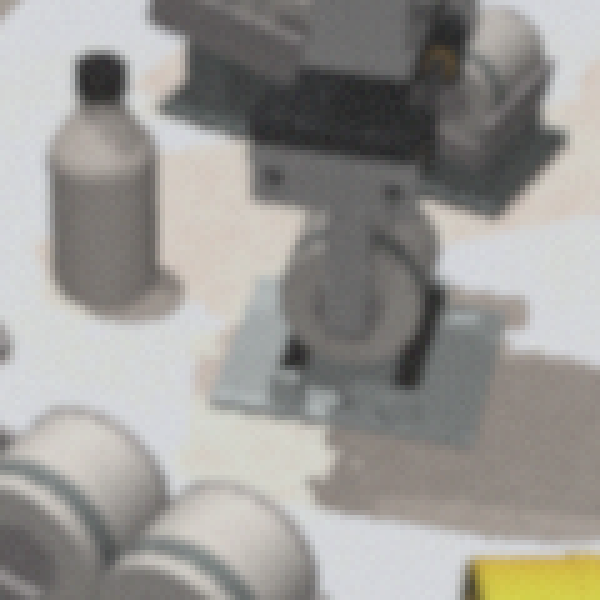

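Just above the bars and still carrying its weight. Lowering in 1 mm steps, with a 1 mm correction.

Emit:
play_rows(
  commands=[
    [[0,0,0],[-0.5,-1,1],45],
    [[0,0,0],[-0.5,-1,2],45],
    [[0,0,0],[-0.5,-1,3],45],
    [[0,0,0],[-0.5,-1,4],45],
    [[0,0,0],[-0.5,-1,4.5],45],
    [[0,0,0],[-0.5,-1,4.5],45],
  ],
)

```text
time_s: 8.27
eef_pos: [0.4824, -0.0145, 0.0299]
orientation: [3.141, 0.0, 0.159]
force: [-8.3, -1.1, 20.8]
grip_width: 0.0535
```

Contact: 21 N upward and 8 N toward −x. I'll ease off slightly in that direction.

Emit:
play_rows(
  commands=[
    [[0,0,0],[-0.5,0,-0.4],45],
    [[0,0,0],[-0.8,0,-0.5],45],
    [[0,0,0],[-0.8,0,-0.5],45],
  ],
)

```text
time_s: 8.52
eef_pos: [0.4815, -0.0146, 0.0297]
orientation: [-3.141, 0.0, 0.158]
force: [0.6, 0.1, -2.9]
grip_width: 0.0542
```

Run:
```python
from rig import *
for _ in range(2):
    s=read_state();print(s["eef_pos"],s["force"],s["grip_width"]);capture("side")
```

```text
[ 0.48149107 -0.01464564  0.02965735] [ 0.63795422  0.10310604 -2.93006833] 0.05417466095700415
[ 0.48148793 -0.01466022  0.02960441] [-0.41448547 -0.71765063 -2.69815887] 0.05393390146585936
```

Emit:
play_rows(
  commands=[
    [[0,0,0],[0,0,0.4],45],
    [[0,0,0],[0,0,0.7],45],
    [[0,0,0],[0,0,0.7],45],
  ],
)

```text
time_s: 8.87
eef_pos: [0.4815, -0.0146, 0.0293]
orientation: [3.141, 0.0, 0.159]
force: [-4.3, -1.1, 8.6]
grip_width: 0.0537
```

Emit:
play_rows(
  commands=[
    [[0,0,0],[-0.7,0,0],45],
    [[0,0,0],[-0.7,0,0.2],45],
    [[0,0,0],[-0.7,0,0.2],45],
  ],
)

```text
time_s: 9.12
eef_pos: [0.4808, -0.0147, 0.0287]
orientation: [-3.141, 0.0, 0.159]
force: [-0.7, 0.5, -1.9]
grip_width: 0.0537
```

Emit:
play_rows(
  commands=[
    [[0,0,0],[-0.2,0,0.5],45],
    [[0,0,0],[-0.2,0,0.8],45],
    [[0,0,0],[-0.2,0,0.8],45],
  ],
)

```text
time_s: 9.37
eef_pos: [0.4808, -0.0148, 0.0285]
orientation: [3.141, -0.0, 0.159]
force: [-5.1, -1.3, 15.0]
grip_width: 0.0541
```

It now rests on the bars at the expected height. Releasing slowly and symmetrically.

Emit:
play_rows(
  squeeze=5,
  commands=[
    [[0,0,0],[-0.3,0,-0.3],45],
    [[0,0,0],[-0.3,0,-0.3],45],
    [[0,0,0],[-0.3,0,-0.3],56],
    [[0,0,0],[-0.3,0,-0.3],60],
    [[0,0,0],[-0.3,0,-0.3],66],
    [[0,0,0],[-0.3,0,-0.3],74],
    [[0,0,0],[-0.3,0,-0.3],80],
    [[0,0,0],[-0.3,0,-0.3],80],
  ],
)

```text
time_s: 10.03
eef_pos: [0.4803, -0.0148, 0.0283]
orientation: [-3.141, 0.0, 0.158]
force: [0.3, -0.3, -0.2]
grip_width: 0.0795
```

Run:
```python
from h import *
c=capture("side");w=capture("wrist");s=read_state();print(s["eef_pos"],s["grip_width"],s["force"])
i=cv2.convertScaleAbs(cv2.resize(c["img"][150:270,270:390,::-1],(400,400),interpolation=3),alpha=1.7)
cv2.imwrite("pics/s7.png",np.hstack([i,w["img"][:,120:520,::-1]]))
```

```text
[ 0.48033427 -0.01477514  0.02830376] 0.08010540751916459 [ 0.92073349  0.32163631 -0.0243619 ]
```

View pics/s7.png

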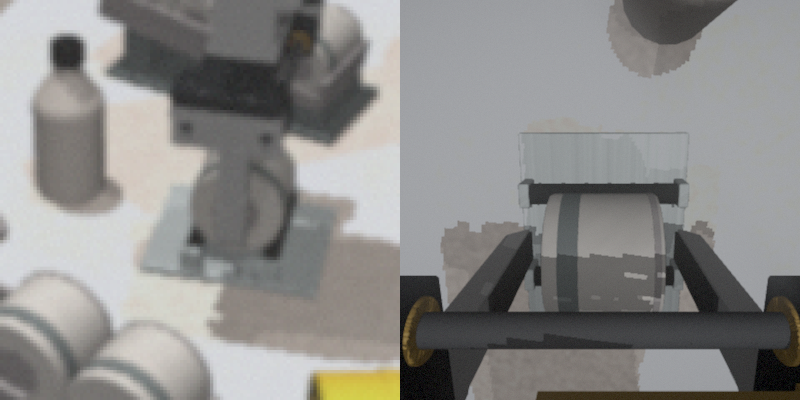

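Free of the fingers (zero force). In the wrist half the canister at (604,255) lies midway between the lugs at (523,194) and (684,194). Withdrawing upward.

Emit:
play_rows(
  commands=[
    [[0,0,0],[0,0,-8],80],
    [[0,0,0],[0,0,-20],80],
    [[0,0,0],[0,0,-40],80],
    [[0,0,0],[0,0,-70],80],
    [[0,0,0],[0,0,-105],80],
    [[0,0,0],[0,0,-140],80],
    [[0,0,0],[0,0,-175],80],
    [[0,0,0],[0,0,-200],80],
    [[0,0,0],[0,0,-200],80],
    [[0,0,0],[0,0,-200],80],
  ],
)

```text
time_s: 10.97
eef_pos: [0.4808, -0.0148, 0.2305]
orientation: [3.14, -0.003, 0.159]
force: [0.9, 0.1, 0.1]
grip_width: 0.0804
```

Run:
```python
from h import *
np.set_printoptions(precision=4,suppress=True)
c=capture("side");w=capture("wrist");s=read_state();print(s["eef_pos"],s["time_s"],s["force"])
i=cv2.convertScaleAbs(cv2.resize(c["img"][170:310,230:390,::-1],(457,400),interpolation=3),alpha=1.7)
cv2.imwrite("pics/s8.png",i);cv2.imwrite("pics/w8.png",cv2.resize(w["img"][60:260,160:480,::-1],(800,500),interpolation=3))
import pickle;pickle.dump(w,open("w8.pkl","wb"))
```

```text
[ 0.4799 -0.0148  0.2283] 11.0667 [-0.2298 -0.706  -0.1182]
```

View pics/s8.png

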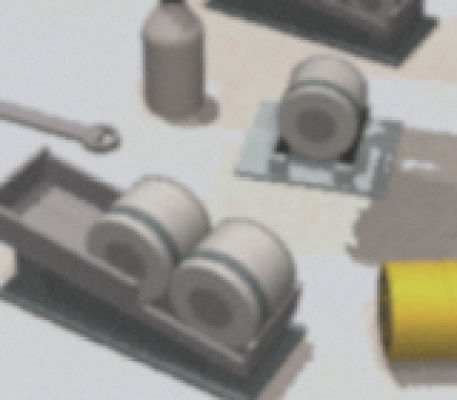

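View pics/w8.png

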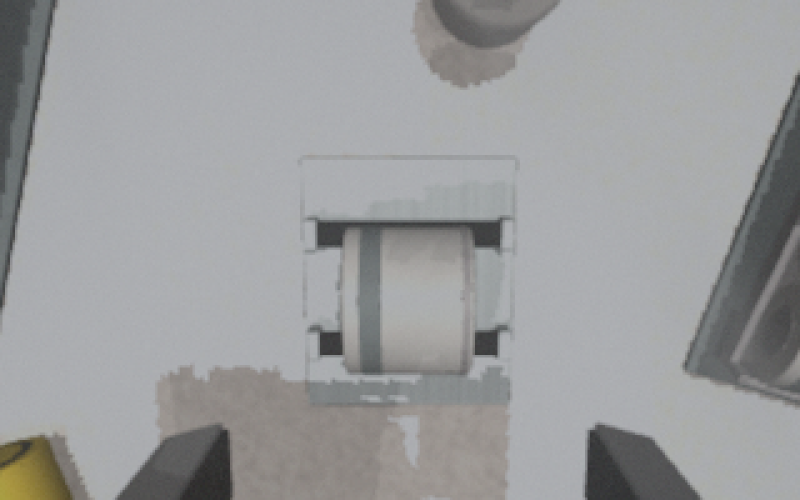

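The canister sits on both bars. The bar showing past each end is 25 px on the left and 26 px on the right, so it is centred and parallel. The next canister is at the stop. Handing in.

```bash
python3 -c "
from rig import *
print(job_done())"
```

```text
the job is handed in; nothing more can be done
None
```

The front short, wide canister now lies in the two-bar cradle, and I handed the job in at about 11 s of the 35 s allowed. I gripped it across its flat ends (opening read 53.7 mm), lifted it out along the lane's normal and lowered it onto the bars.

**Last checks:**
- **Position:** it rests on both bars, parallel to them, with equal bar showing at each end (25 and 26 px in the wrist picture).
- **Feeder:** the next canister rolled down to the stop, and the third one lies behind it.
- **Robot:** the gripper is about 0.2 m above the table, clear of everything, with near-zero force.

**What disagreed:** the first touch on the bars read 21 N upward and 8 N sideways, because the canister was about 2 mm off across the bars. I eased it over before letting go; the final seat in x was 0.481–0.482 m against 0.483 m measured. A smaller sideways push of about 5 N remained at the last contact reading before release.

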